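# Set the model holder to the scribed corner and switch the magnet on

### The job

On the dental milling machine, gently push the loose steel foot of the model holder across the magnetic plate, sliding it flat and without touching the plaster cast on it, until its far edge lies along the scribed cross line and its right-hand edge along the scribed side line; there is no stop, so check both edges and correct them until they sit on the lines. Then push the magnet lever on the control panel all the way over, away from the robot, to hold the holder there. Leave the other things where they are.

Things in the scene. Friction and masses are not known exactly. Their poses are not given: they have to be found in the camera images.
- mill: Milling machine, fixed, turned up to 0.2 rad. Origin on the bench under the middle of its black plate (320 x by 360 y mm, top 42 mm above the bench); x away from the robot, y left. White control panel at the left (y 200 to 320, x -145 to 105 mm, top 70 mm). Steel column, 300 mm tall, 28 mm thick, at x 125, y -140 mm; its blue arm is swung out to the right, off the work area.
- mark (a point): The corner on the plate's top where two thin light scribed lines (1.6 mm wide) cross; axes as the machine's. The cross line runs along y at x = 0 of this point (y -20 to 180 mm), the side line along x at y = 0 (x -165 to 25 mm). The holder's foot belongs on the near (-x), left (+y) side of both lines.
- holder: Model holder, loose, 0.6 to 1 kg, hidden friction: steel foot 100 (x) x 110 (y) x 18 mm, above it a ball neck, round table and plaster cast, all within 46 mm of its middle, 64 mm high in all. Origin: centre of underside; +x is the far edge, -y the right-hand edge. Starts short of the cross line, left of the side line, turned up to 0.35 rad. Pushed on the foot's sides; nothing stops it.
- far_right (a point): Lower far right-hand corner of the holder's foot (50, -55, 0 mm in the holder's frame): belongs on the crossing of the lines.
- far_left (a point): Lower far left corner of the foot (50, 55, 0 mm): belongs on the cross line.
- near_right (a point): Lower near right-hand corner of the foot (-50, -55, 0 mm): belongs on the side line.
- cast: Plaster jaw cast clamped on the holder, 52 (x) x 62 (y) x 24 mm, its underside (origin) 40 mm above the plate, at the holder's middle. Delicate: not to be touched.
- magnet (a joint): Magnet lever on the control panel, rad: 0 to 0.1 off (leaning 0.5 rad towards the robot), 1.0 fully on (leaning 0.5 rad away). It turns about the machine's y axis; pivot 92 mm above the bench at x -50, y 260 mm in the machine's frame, stick 60 mm long; it stays where left (about 1 N at the ball moves it).
- magnet_tip (a point): Centre of the black ball, 26 mm across, at the lever's upper end; moves with the lever.
- bur_stand: Small wooden block, 60 x 30 x 20 mm, with burs standing in it, on the right of the magnetic plate; origin at the centre of its underside. To be left alone.
- spare_cast: A second plaster jaw cast, 52 x 62 x 24 mm, lying directly on the magnetic plate beyond the cross line; origin at the centre of its underside. To be left alone.
- articulator: Black hinged dental articulator with casts, 120 mm tall, about 90 x 105 mm, on the bench to the right of the machine; origin at the centre of its underside. To be left alone.
- bowl: Green mixing bowl, 110 mm across, 65 mm high, on the bench to the left; origin under its centre. To be left alone.
- bottle: Clear bottle, 52 mm across, 130 mm tall, on the bench to the left of the machine; origin under its centre. To be left alone.
- jar: Amber jar, 60 mm across, 60 mm tall, on the bench at the near right; origin under its centre. To be left alone.
- spatula: Spatula, 190 mm long, lying on the bench at the left; to be left alone.
Mind the look-alikes: they are no part of the job. There is more than one size of the holder; the one meant has the size given above.

How it is judged:
On the way:
1. with the magnet still off, the foot's far edge lies on the cross line and its right-hand edge on the side line, at rest and flat on the plate (x of far_right in the frame of mark between -0.0025 and 0.0025 m and x of far_left in the frame of mark between -0.0025 and 0.0025 m and y of far_right in the frame of mark between -0.0025 and 0.0025 m and y of near_right in the frame of mark between -0.0025 and 0.0025 m and linear speed of holder below 0.005 m/s and angular speed of holder below 0.05 rad/s and angle between holder's own z axis and vertical below 0.03 rad and z of holder in the frame of mark below 0.003 m and value of joint magnet below 0.3 rad), for 0.3 s.
At the end, for the whole second after the job is handed in: The holder stands flat and still on the plate, both ends of its foot's far edge within 2.5 mm of the cross line and both ends of its right-hand edge within 2.5 mm of the side line; the magnet lever is on (at least 0.85 of its 1.0 rad) (x of far_right in the frame of mark between -0.0025 and 0.0025 m and x of far_left in the frame of mark between -0.0025 and 0.0025 m and y of far_right in the frame of mark between -0.0025 and 0.0025 m and y of near_right in the frame of mark between -0.0025 and 0.0025 m and linear speed of holder below 0.005 m/s and angular speed of holder below 0.05 rad/s and angle between holder's own z axis and vertical below 0.03 rad and z of holder in the frame of mark below 0.003 m and value of joint magnet above 0.85 rad); the robot touches nothing.
It fails at once if the plaster cast on the holder was touched (contact force between any of the fingers, the arm and cast above 0.5 N).
It fails at once if the holder was pushed or pressed with more than 25 N (contact force between any of the fingers, the arm and holder above 25 N).
It fails at once if the holder was tipped or lifted off the plate (angle between holder's own z axis and vertical above 0.12 rad or z of holder in the frame of mark above 0.008 m).
It fails at once if a bystander was moved by more than 20 mm (distance of any of bur_stand, spare_cast, articulator, bowl, bottle, jar, spatula from where it was at the start of the episode above 0.02 m).
It also fails if it takes over 72 s, if anything falls off the work surface, if the arm or the gripper's body presses on something with over 40 N, if the wrist force passes 120 N, or if a joint passes its speed limit or range.

### The arm

A 6-joint arm with a two-finger parallel gripper is mounted at the origin on the work surface. World frame = base frame: x ahead of the robot, y to its left, z up, the work surface at z = 0. Lengths are in m, angles in rad, forces in N, time in s.
With the tool pointing down it reaches from about 0.275 to 0.875 m from the base axis. Payload 12.5 kg.
Tool frame: the origin (TCP) lies on the centre line of the jaws, within the pads' length; the fingertips stand r.finger_overhang ahead of it and the grasp point (between the pads) lies 3 mm ahead of it (r.finger_overhang is the distance from the TCP to the fingertips, in m); z points along the fingers, y is the line along which they close (so a half turn about z gives the same grasp; the last joint's range is limited). The gripper opens to 85 mm and grips with 20 to 120 N. Pads are 22 mm wide; open, the fingers measure 114 mm over their backs; the gripper's body (76 mm by 85 mm) begins 54 mm behind the grasp point. The pads swing forward as they close: fully open they stand 13 mm farther back than shut.
Start: joints at [-1.398, 0.351, 1.652, -0, 1.139, -0.085], TCP at [0.14, -0.532, 0.253] pointing down, gripper open.
Joint ranges: [-2.75, 2.75], [-0.79, 2.1], [0.01, 2.65], [-1.57, 4.71], [0.07, 3.14], [-2.87, 2.87]. Speed limits (rad/s): [2.22, 2.22, 2.79, 3.14, 3.14, 3.14].

### API

Orientations are given as a unit quaternion [x, y, z, w].
In Python, from cell import r, optics gives the robot as it stands. The module is installed in compiled form; this text tells all that it offers. Calls block until the motion is done:
- r.move_to(position, orientation): joint-space move of the TCP to a pose.
- r.move_linear(position, rot=None, vel=0.15): straight line of the TCP; rot=None keeps the orientation; vel is the mean speed in m/s.
- r.set_joints(angles): joint-space move.
- r.set_gripper(opening, squeeze=None): opening from 0.0 (shut) to 1.0 (fully open); squeeze is the grip in N (None keeps the last); returns when the fingers have stopped.
- r.sleep(seconds).
- r.inverse_kinematics(position, orientation): joint angles nearest the present ones, or None.
- optics.get_image(name): name is "side" or "top"; returns a dict with "pixels" (400x640x3 uint8, red, green, blue), "depth" (400x640 float32, m along the optical axis (not along the pixel's ray), 0 where there is no reading), "fx", "fy", "cx", "cy" (pixels), "camera_from_world" (4x4, takes a point from world to camera coordinates). Camera axes: x right, y down, z forward; pixel columns grow to the right and rows downward; lengths in m; the calibration is good to about 2 mm. A picture is of the moment at which its call begins.
A pose or a line that the arm cannot do raises r.PlanningError and nothing moves.
- r.hand_in(): hands the job in; it is judged then, once.
Readings, each from a call of its own:
- r.current_t(): time.
- r.current_q(): joint angles.
- r.current_qvel(): joint speeds.
- r.current_effort(): joint torques, N m.
- r.current_tool_pos(): TCP position.
- r.current_ee_rot(): TCP orientation.
- r.current_contact_force(): force on the tool from outside, world axes, zero at the start.
- r.current_torque(): the same for the moment, N m.
- r.current_opening(): opening from 0.0 (shut) to 1.0 (fully open).
- r.current_finger_force(): force on a finger pad.
Only numpy, scipy, OpenCV 4.12 (cv2) and the standard library are available. Lean on these libraries where they do the work, as an engineer would, in place of code of your own. Each camera call takes 0.05 s, during which the arm holds its last target. There are 200 camera calls.

## Working session

There is one attempt and no reset: what is moved stays moved. The work goes in short steps, each a Python script; the robot and the scene stay as the last script left them, time stands still between calls to the robot, and variables do not carry over. Pictures are saved under pics/ and viewed, at most 10 in all, crops included, and the job is handed in when it is done.

```bash
mkdir -p pics; python3 - <<'E'
from cell import r, optics
import cv2,numpy as np
for n in("top","side"):
    d=optics.get_image(n); cv2.imwrite(f"pics/{n}0.png",d["pixels"][:,:,::-1]); np.savez(f"{n}0.npz",**d)
    T=np.array(d["camera_from_world"]); print(n,d["fx"],d["cx"],d["cy"],np.round(T,3).tolist(), -T[:3,:3].T@T[:3,3])
print(r.current_t(),r.finger_overhang,r.current_ee_rot(),r.current_tool_pos())
E
```

```text
top 475.3606989595094 318.3458414105695 204.84200771637978 [[0.028, -1.0, -0.004, 0.032], [-0.982, -0.027, -0.188, 0.502], [0.188, 0.009, -0.982, 1.701], [0.0, 0.0, 0.0, 1.0]] [0.17287275 0.03021074 1.76555339]
side 375.95847647817834 327.33915751016326 194.94753770632008 [[0.994, -0.106, 0.012, -0.511], [-0.041, -0.481, -0.876, 0.135], [0.098, 0.87, -0.483, 1.293], [0.0, 0.0, 0.0, 1.0]] [ 0.38671887 -1.11456371  0.74815752]
0.1 0.022 [ 9.91702341e-01  1.28554247e-01 -3.20395694e-05 -5.21155523e-04] [ 0.14021566 -0.53155608  0.25281596]
```

View pics/top0.png

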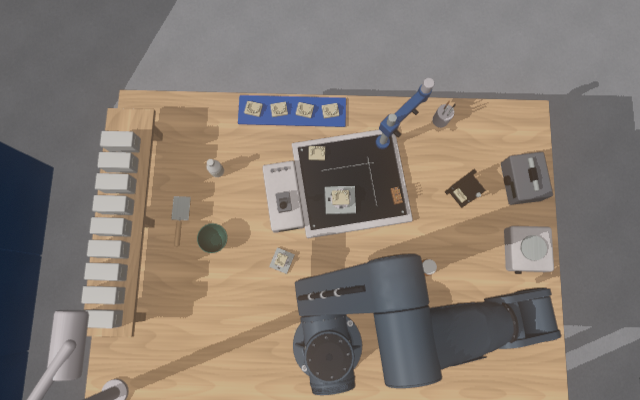

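View pics/side0.png

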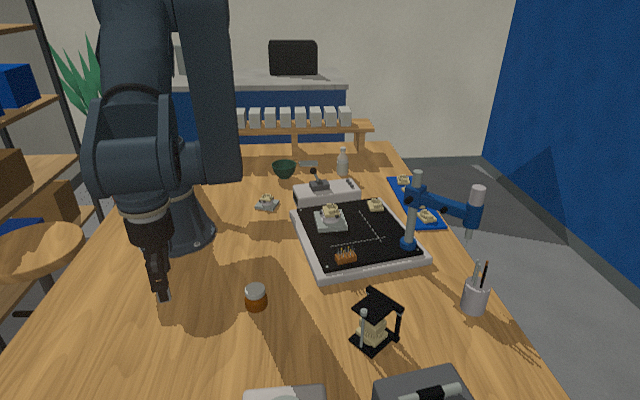

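The holder is at top (341,199), with the cast on a bright steel foot. Possible look-alikes are the smaller holder on the bench (282,261), the spare cast (317,153) and the tray casts (254–331,109). The one on the black plate is the one I want. The scribed lines cross near (370,162), and the lever is near (284,203). I'll check this in a close crop.

```bash
python3 - <<'E'
import cv2
a=cv2.imread("pics/top0.png")[130:240,262:415]; b=cv2.imread("pics/side0.png")[160:290,285:440]
cv2.imwrite("pics/tc.png",cv2.resize(a,None,fx=5,fy=5,interpolation=cv2.INTER_CUBIC)); 
cv2.imwrite("pics/sc.png",cv2.resize(b,None,fx=4.5,fy=4.5,interpolation=cv2.INTER_CUBIC))
E
```

```text
(no output)
```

View pics/tc.png

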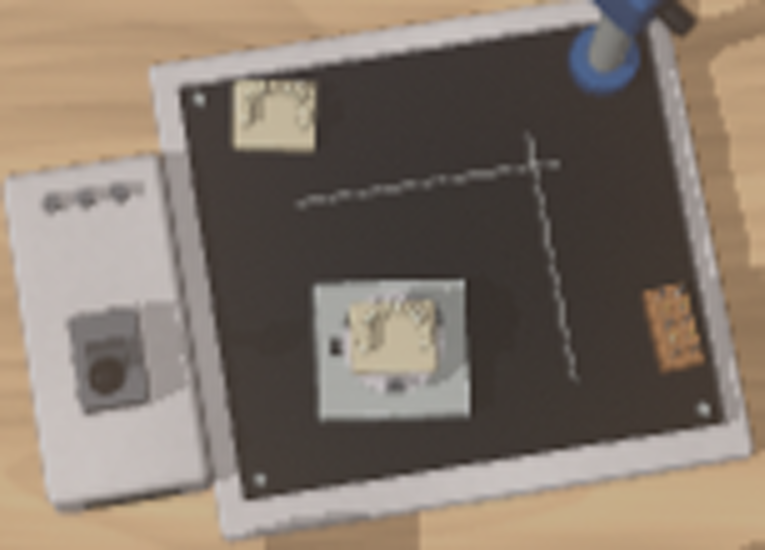

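View pics/sc.png

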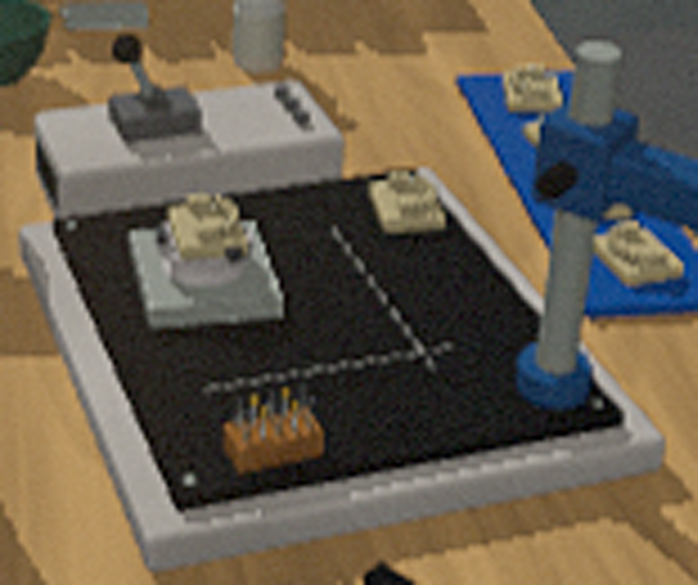

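The crop confirms the choice: a pale-steel square foot with the cast, at crop corners (315,283), (466,280), (470,416), (320,420). The scribed lines cross at crop (537,164), and the black ball is at (107,373). Next I'll measure all of these with sub-pixel fits.

```bash
cat > h.py <<'E'
import numpy as np,cv2
from cell import r,optics
def ray(d,uv,z):
    T=np.array(d["camera_from_world"]);R=T[:3,:3];c=-R.T@T[:3,3]
    uv=np.atleast_2d(uv).astype(float)
    w=np.c_[(uv[:,0]-d["cx"])/d["fx"],(uv[:,1]-d["cy"])/d["fy"],np.ones(len(uv))]@R
    return (c+w*((z-c[2])/w[:,2])[:,None])[:,:2]
def fit(p):  # centroid, unit direction, rms
    for _ in range(3):
        vx,vy,x,y=cv2.fitLine(p.astype(np.float32),cv2.DIST_HUBER,0,1e-4,1e-4).ravel()
        e=(p[:,0]-x)*-vy+(p[:,1]-y)*vx
        p=p[abs(e)<max(2.5*np.median(abs(e)),5e-4)]
    return np.array([x,y]),np.array([vx,vy]),e.std()
def inter(a,b):
    s=np.linalg.solve(np.c_[a[1],-b[1]],b[0]-a[0]);return a[0]+s[0]*a[1]
def foot(d,guess=None):
    """corners (world) of the foot's footprint from top image; returns centre,yaw,sizes"""
    s=8;im=d["pixels"].astype(np.float32).min(2)
    x0,y0,x1,y1=295,135,405,232
    g=cv2.resize(im[y0:y1,x0:x1],None,fx=s,fy=s,interpolation=cv2.INTER_CUBIC)
    m=(g>110).astype(np.uint8)
    k=cv2.morphologyEx(m,cv2.MORPH_OPEN,np.ones((25,25)))  # kill scribed lines for selection
    cs,_=cv2.findContours(k,cv2.RETR_EXTERNAL,cv2.CHAIN_APPROX_NONE)
    out=None
    for c in cs:
        (cx,cy),(w,h),_=cv2.minAreaRect(c)
        if 150<w<340 and 150<h<340 and cv2.contourArea(c)>.6*w*h and cv2.contourArea(c)>30000: out=c
    px=(out[:,0,:]+.5)/s-.5+[x0,y0]
    box=cv2.boxPoints(cv2.minAreaRect(out)); box=(box+.5)/s-.5+[x0,y0]
    c=box.mean(0); L={}
    for i in range(4):
        a,b=box[i],box[(i+1)%4]; t=(b-a)/np.linalg.norm(b-a); n=np.array([-t[1],t[0]])
        q=px[(abs((px-a)@n)<2.5)&((px-a)@t>3)&((px-b)@t<-3)]
        v=(a+b)/2-c
        nm=('far' if v[1]<0 else 'near') if abs(v[1])>abs(v[0]) else ('left' if v[0]<0 else 'right')
        L[nm]=fit(ray(d,q,.042 if nm=='near' else .060))
    return L
def pose(L):
    P={k:inter(L[k[0]],L[k[1]]) for k in [('far','left'),('far','right'),('near','left'),('near','right')]}
    fl,fr,nl,nr=P.values()
    x=(fl+fr-nl-nr);y=(fl+nl-fr-nr)
    th=np.arctan2(x[1],x[0]);th2=np.arctan2(-y[0],y[1])
    return (fl+fr+nl+nr)/4,(th+th2)/2,(np.linalg.norm(x)/2,np.linalg.norm(y)/2,th-th2)
E
cat > m0.py <<'E'
from h import *
d=dict(np.load("top0.npz"))
g=d["pixels"].astype(np.float32).min(2)
def cp(u,v): return np.array([262+(u+.5)/5-.5,130+(v+.5)/5-.5])
def prof(a,b,ax):
    pts=[]
    o=1-ax
    for t in range(int(np.ceil(min(a[ax],b[ax])))+1,int(max(a[ax],b[ax]))):
        m=a[o]+(b[o]-a[o])*(t-a[ax])/(b[ax]-a[ax]); k=np.arange(int(round(m))-3,int(round(m))+4)
        v=g[k,t] if ax==0 else g[t,k]
        w=np.clip(v-np.median(v)-6,0,None)
        if w.sum()>15:
            e=(w*k).sum()/w.sum(); pts.append((t,e) if ax==0 else (e,t))
    return np.array(pts)
X=fit(ray(d,prof(cp(298,204),cp(515,171),0),.042))
Y=fit(ray(d,prof(cp(541,185),cp(575,380),1),.042))
mk=inter(X,Y); dx=Y[1]*np.sign(Y[1][0]); dy=X[1]*np.sign(X[1][1])
ya=np.arctan2(dx[1],dx[0]);yb=np.arctan2(-dy[0],dy[1])
print("mark",mk,"yaws",ya,yb,X[2],Y[2])
# plate screws (corner screws give machine yaw as a check)
S=ray(d,[cp(198,99),cp(260,480),cp(703,408)],.042); print("screws",S,np.arctan2(*(S[0]-S[1])[::-1]),np.linalg.norm(S[0]-S[1]),np.linalg.norm(S[2]-S[1]))
L=foot(d);c,th,s=pose(L);print("foot",c,th,s,[round(v[2]*1e3,2) for v in L.values()])
b=ray(d,[cp(107,373)],.145);print("ball",b)
np.savez("mark.npz",mk=mk,yaws=[ya,yb])
R=lambda a:np.array([[np.cos(a),-np.sin(a)],[np.sin(a),np.cos(a)]])
pc=S[[0,2]].mean(0); y=(ya+yb)/2
print("plate centre",pc,"lever ball pred",pc+R(y)@[-.05-.06*np.sin(.5),.26],"foot in mark",R(y).T@(c-mk),th-y, "mark in mill",R(y).T@(mk-pc))
E
python3 m0.py
```

```text
mark [ 0.66941714 -0.13712516] yaws 0.18839704 0.18986613 0.00047396348204985694 0.0007056295804893434
screws [[ 0.7137769   0.11650322]
 [ 0.42465091  0.06091445]
 [ 0.48719709 -0.26339074]] 0.1899469675910223 0.2944213734763633 0.33028152413866996
foot [ 0.5232209  -0.03193671] 0.070657074 (np.float32(0.09851837), np.float32(0.1088032), np.float32(0.035225492)) [np.float64(0.24), np.float64(0.63), np.float64(0.44), np.float64(0.23)]
ball [[0.48165666 0.16757927]]
plate centre [ 0.600487   -0.07344376] lever ball pred [0.47424445 0.16711149] foot in mark [-0.12381319  0.1307985 ] -0.11847451 mark in mill [ 0.05572849 -0.07550511]
```

Everything agrees with the given sizes: yaw 0.189, foot about 100×110, mark at mill (56,−76) mm, and the ball where the lever geometry predicts. The foot has to move +74 mm in x and −76 mm in y, and turn +0.12. First push: two fingers, half open, on the left edge.

```bash
cat >> h.py <<'E'
_m=np.load("mark.npz");mk=_m["mk"];yaw=float(_m["yaws"].mean())
def Rz(a):return np.array([[np.cos(a),-np.sin(a)],[np.sin(a),np.cos(a)]])
def W(x,y,z):return [*(mk+Rz(yaw)@[x,y]),z]
def M(p):return Rz(yaw).T@(np.array(p)[:2]-mk)
def Q(a):return [np.cos(a/2),np.sin(a/2),0.,0.]
def measure(n=3):
    E=[]
    for _ in range(n):
        d=optics.get_image("top");L=foot(d);c,th,s=pose(L)
        E.append([*M(c),th-yaw,*s,*[np.arctan2(*(L[k][1]*np.sign(L[k][1][i]))[::-1])-yaw-(i*np.pi/2) for k,i in(('far',1),('near',1),('left',0),('right',0))],
          M(L['far'][0])[0],M(L['near'][0])[0],M(L['left'][0])[1],M(L['right'][0])[1]])
    e=np.mean(E,0)
    print("t",round(r.current_t(),2),"c",e[:2].round(4),"th",e[2].round(4),"size",e[3:5].round(4),"edge th far,near,left,right",e[6:10].round(3),"pos",e[10:].round(4));return e,d
E
cat > p1.py <<'E'
from h import *
r.set_gripper(0.5)
print(r.current_opening(),r.current_contact_force())
p=W(-.124,.216,.20)
best=None
for a in(yaw+np.pi/2,yaw-np.pi/2):
    q=r.inverse_kinematics(p,Q(a))
    print(a,None if q is None else np.round(q,2))
    if q is not None and abs(q[5])<2.6 and (best is None or abs(q[5])<abs(best[1])): best=(a,q[5])
a=best[0]
r.move_to(p,Q(a)); 
r.move_linear(W(-.124,.216,.068),vel=.12)
print(r.current_t(),r.current_contact_force())
r.move_linear(W(-.124,.165,.068),vel=.03); print(r.current_contact_force())
r.move_linear(W(-.124,.1235,.068),vel=.03); print(r.current_contact_force(),M(r.current_tool_pos()))
d=optics.get_image("side");cv2.imwrite("pics/s1.png",cv2.resize(d["pixels"][130:290,260:440,::-1],None,fx=4,fy=3.7))
print(r.current_t())
E
python3 p1.py
```

```text
0.5061709841024638 [-0.49979643 -0.25614273  0.37645945]
1.7599279145386557 [ 0.01  0.34  1.81 -0.    0.99 -0.18]
-1.3816647390511374 None
4.3 [-0.36636532 -0.41068424  0.19947544]
[-0.69238177  2.02899862 -0.1194328 ]
[-0.43192893  0.92251184  0.26552561] [-0.12385824  0.12342979]
7.7333
```

View pics/s1.png

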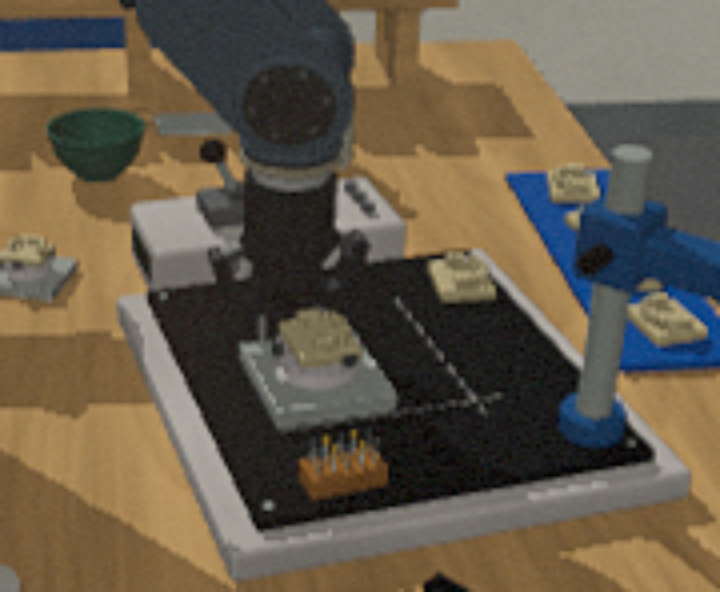

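The fingers slid the foot flat, with its right edge now by the side line at crop (390–440,410); the holder and cast look untouched otherwise. Next I'll retreat and measure, then push from the near edge.

```bash
cat > p2.py <<'E'
from h import *
x,y=M(r.current_tool_pos())
r.move_linear(W(x,y+.03,.068),vel=.12)
r.move_linear(W(x,y+.03,.17),vel=.2)
p=W(-.30,.056,.17)
best=None
for a in(yaw,yaw+np.pi):
    q=r.inverse_kinematics(p,Q(a))
    if q is not None and abs(q[5])<2.6 and (best is None or abs(q[5]-r.current_q()[5])<best[1]): best=(a,abs(q[5]-r.current_q()[5]))
print(best,r.current_t())
r.move_to(p,Q(best[0]))
e,d=measure(2)
cv2.imwrite("pics/t2.png",cv2.resize(d["pixels"][130:240,262:415,::-1],None,fx=5,fy=5,interpolation=cv2.INTER_CUBIC))
E
python3 p2.py
```

```text
(0.18913158774375916, np.float64(1.1963820947038357)) 8.7917
t 9.99 c [-0.1165  0.0586] th 0.0007 size [0.098  0.1103] edge th far,near,left,right [-0.002 -0.003  0.002  0.007] pos [-0.0675 -0.1655  0.1138  0.0034]
```

View pics/t2.png

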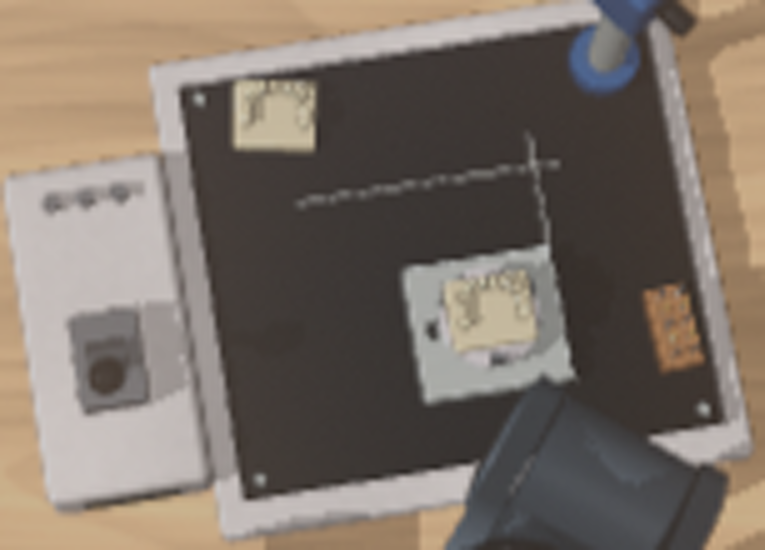

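The foot is square to the lines (th 0.001) and about 3.6 mm left of the side line. In the crop its far-right corner is at (547,247) and the lines are clear. Now the near push, stopping just short.

```bash
cat > p3.py <<'E'
from h import *
r.move_linear(W(-.205,.0586,.12),vel=.15)
r.move_linear(W(-.205,.0586,.068),vel=.12); print(r.current_contact_force())
r.move_linear(W(-.15,.0586,.068),vel=.03); print(r.current_contact_force())
r.move_linear(W(-.1125,.0586,.068),vel=.025); print(r.current_contact_force(),M(r.current_tool_pos()))
r.move_linear(W(-.15,.0586,.068),vel=.12)
r.move_linear(W(-.30,.0586,.17),vel=.25)
e,d=measure(3)
cv2.imwrite("pics/t3.png",cv2.resize(d["pixels"][130:240,262:415,::-1],None,fx=5,fy=5,interpolation=cv2.INTER_CUBIC))
E
python3 p3.py
```

```text
[ 0.78681527 -0.10632709  0.53056808]
[-6.92607266 -1.36037105  5.01905835]
[-7.84453894 -1.06388691  4.15912487] [-0.1133276   0.05887228]
t 16.56 c [-0.049   0.0586] th 0.0046 size [0.0974 0.1108] edge th far,near,left,right [ 0.008  0.001 -0.005  0.015] pos [-0.0003 -0.0977  0.114   0.0031]
```

View pics/t3.png

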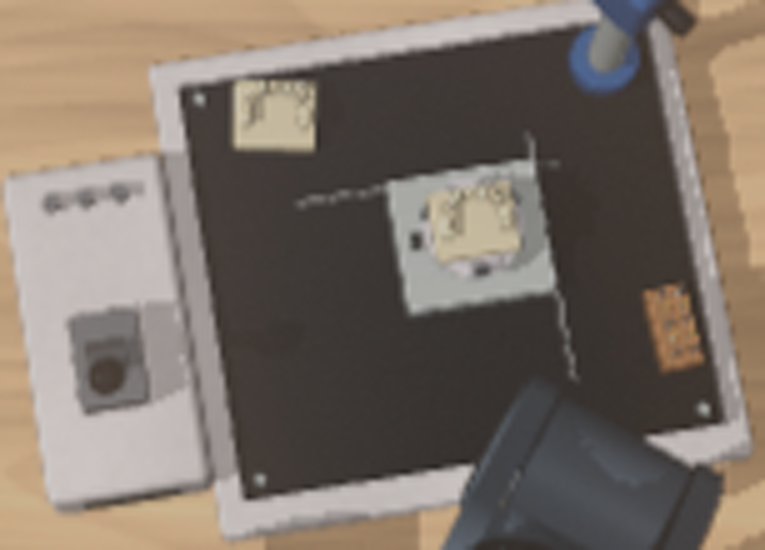

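The far edge is on the cross line (−0.3 mm), the yaw is about 0, and the right edge is about 3.3 mm left of the side line. In the crop the side line shows outside the foot at (557,290). Correcting with a 3.4 mm left push.

```bash
cat > p4.py <<'E'
from h import *
import sys
ty=float(sys.argv[1])
r.move_linear(W(-.20,.10,.17),vel=.25)
r.move_to(W(-.05,.155,.17),Q(yaw+np.pi/2))
r.move_linear(W(-.05,.155,.068),vel=.12); print(r.current_contact_force())
r.move_linear(W(-.05,.13,.068),vel=.08)
r.move_linear(W(-.05,ty,.068),vel=.015); r.sleep(.2); print(r.current_contact_force(),M(r.current_tool_pos()))
r.move_linear(W(-.05,.15,.068),vel=.1)
r.move_linear(W(-.05,.15,.17),vel=.2)
r.move_to(W(-.30,.0586,.17),Q(yaw))
e,d=measure(3)
d2=optics.get_image("side");np.savez("s4.npz",**d2);np.savez("t4.npz",**d)
a=cv2.resize(d2["pixels"][190:265,310:420,::-1],None,fx=7,fy=7,interpolation=cv2.INTER_CUBIC)
cv2.imwrite("pics/s4_%s.png"%sys.argv[1],a)
E
python3 p4.py .1200
```

```text
[0.21810877 0.39119674 1.0462172 ]
[-1.41461205  4.37621955  1.17841781] [-0.05003977  0.12013606]
t 23.21 c [-0.049   0.0557] th 0.0011 size [0.0975 0.1095] edge th far,near,left,right [ 0.002 -0.007 -0.007  0.016] pos [-0.0002 -0.0978  0.1105  0.001 ]
```

View pics/s4_.1200.png

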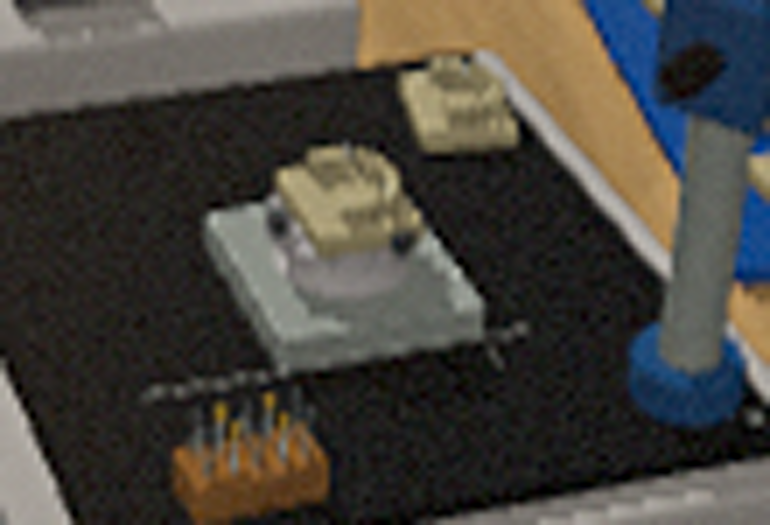

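The side view shows the right lower edge lying along the side line, with the far-right corner at crop (482,342) next to the crossing. The top view's x-size is 2.5 mm short, so I need to know which edge is biased. I'll compare brightness profiles with side-view fits.

```bash
cat > c5.py <<'E'
from h import *
from scipy.ndimage import map_coordinates as mc
def prof(d,x0,y0,dirn,z,s,ext,n=15):  # mean brightness along mark-frame offsets s, at plane z
    T=np.array(d["camera_from_world"]);g=d["pixels"].astype(float).min(2);o=[]
    for k in s:
        v=[]
        for e in np.linspace(*ext,n):
            p=(x0+k,e) if dirn=='x' else (e,y0+k)
            c=T@np.r_[W(*p,z),1];v.append(mc(g,[[c[1]/c[2]*d["fy"]+d["cy"]],[c[0]/c[2]*d["fx"]+d["cx"]]],order=1)[0])
        o.append(int(np.mean(v)))
    return o
t=dict(np.load("t4.npz"));t0=dict(np.load("top0.npz"));s4=dict(np.load("s4.npz"));s0=dict(np.load("side0.npz"))
s=np.arange(-.012,.0121,.001)
print("top near z.042 about -.1",prof(t,-.1,0,'x',.042,s,(.015,.10)))
print("top far z.060 about 0",prof(t,0,0,'x',.060,s,(.015,.10)))
print("top left z.060 about .11",prof(t,0,.11,'y',.060,s,(-.09,-.01)))
print("top right z.060 about 0",prof(t,0,0,'y',.060,s,(-.09,-.01)))
print("side line z.042 y (before)",prof(s0,0,0,'y',.042,s,(-.09,-.01)))
print("side right z.042 y (now)",prof(s4,0,0,'y',.042,s,(-.09,-.01)))
print("side cross line x (before)",prof(s0,0,0,'x',.042,s,(.03,.14)))
print("side cross line x (now, beyond foot y .12-.17)",prof(s4,0,0,'x',.042,s,(.125,.17)))
print("side far z.060 (now)",prof(s4,0,0,'x',.060,s,(.01,.09)))
print("side near z.060 about -.1",prof(s4,-.1,0,'x',.060,s,(.01,.09)))
E
python3 c5.py
```

```text
top near z.042 about -.1 [48, 48, 48, 48, 48, 48, 49, 50, 52, 56, 61, 70, 81, 95, 110, 124, 137, 148, 156, 163, 166, 167, 166, 166, 166]
top far z.060 about 0 [155, 156, 159, 161, 163, 163, 163, 161, 158, 152, 143, 130, 111, 91, 73, 60, 54, 52, 52, 52, 52, 52, 52, 52, 52]
top left z.060 about .11 [154, 156, 159, 162, 164, 164, 165, 165, 165, 161, 153, 140, 122, 104, 89, 75, 65, 58, 54, 53, 52, 52, 52, 52, 52]
top right z.060 about 0 [46, 46, 46, 45, 45, 45, 45, 45, 46, 51, 62, 81, 102, 121, 132, 138, 140, 141, 141, 141, 141, 140, 140, 140, 139]
side line z.042 y (before) [22, 23, 27, 32, 38, 46, 51, 56, 60, 62, 63, 62, 58, 53, 46, 38, 31, 27, 24, 23, 23, 24, 24, 24, 24]
side right z.042 y (now) [12, 12, 14, 16, 22, 30, 39, 49, 59, 67, 74, 81, 86, 90, 93, 94, 94, 93, 92, 91, 90, 90, 90, 89, 89]
side cross line x (before) [27, 31, 37, 45, 54, 63, 69, 71, 67, 58, 45, 34, 25, 22, 22, 22, 23, 24, 25, 26, 26, 26, 26, 26, 26]
side cross line x (now, beyond foot y .12-.17) [103, 104, 104, 103, 99, 95, 91, 88, 84, 84, 85, 87, 90, 93, 95, 96, 96, 96, 95, 90, 83, 74, 62, 49, 39]
side far z.060 (now) [111, 116, 119, 121, 120, 113, 101, 82, 60, 39, 25, 18, 17, 19, 22, 24, 25, 25, 24, 23, 24, 24, 25, 25, 25]
side near z.060 about -.1 [70, 80, 85, 89, 92, 96, 104, 114, 125, 134, 139, 139, 138, 137, 136, 135, 135, 135, 135, 135, 135, 135, 135, 136, 136]
```

The near face is dim, which explains the short size reading. The foot sits at x ≈ +0.5 mm, y ≈ 0 and yaw ≈ 0, all within tolerance on both views. Now the lever.

```bash
cat > p6.py <<'E'
from h import *
r.set_gripper(0.0)
Y=.3355
r.move_to(W(-.195,Y,.22),Q(yaw))
r.move_linear(W(-.195,Y,.150),vel=.15); f0=r.current_contact_force(); print(f0)
r.move_linear(W(-.13,Y,.150),vel=.06); print(r.current_contact_force()-f0)
x=-.13
ax=np.r_[Rz(yaw)@[1,0],0]
while x<-.094:
    x+=.003; r.move_linear(W(x,Y,.150),vel=.04); f=(r.current_contact_force()-f0)@ax; print(round(x,3),round(float(f),2),end="; ")
    if f<-6: break
r.move_linear(W(x-.06,Y,.150),vel=.12); r.move_linear(W(x-.09,Y,.25),vel=.2)
r.move_to(W(-.30,.0586,.17),Q(yaw))
e,d=measure(3); d2=optics.get_image("side")
a=cv2.resize(d["pixels"][130:240,262:415,::-1],None,fx=3.5,fy=3.5,interpolation=cv2.INTER_CUBIC)
b=cv2.resize(d2["pixels"][150:270,280:420,::-1],(a.shape[1]*4//5,a.shape[0]),interpolation=cv2.INTER_CUBIC)
o=np.hstack([a,b]);o=cv2.resize(o,(790,int(o.shape[0]*790/o.shape[1])));cv2.imwrite("pics/p6.png",o)
E
python3 p6.py
```

```text
[ 0.09560191  0.51016507 -0.66438749]
[-0.59374828 -0.08221596  0.71898317]
-0.127 -0.37; -0.124 0.42; -0.121 0.44; -0.118 -0.4; -0.115 -0.21; -0.112 -0.57; -0.109 -0.02; -0.106 0.18; -0.103 -1.38; -0.1 -15.96; t 31.89 c [-0.049   0.0557] th 0.0011 size [0.0975 0.1095] edge th far,near,left,right [ 0.002 -0.008 -0.005  0.016] pos [-0.0002 -0.0978  0.1105  0.001 ]
```

View pics/p6.png

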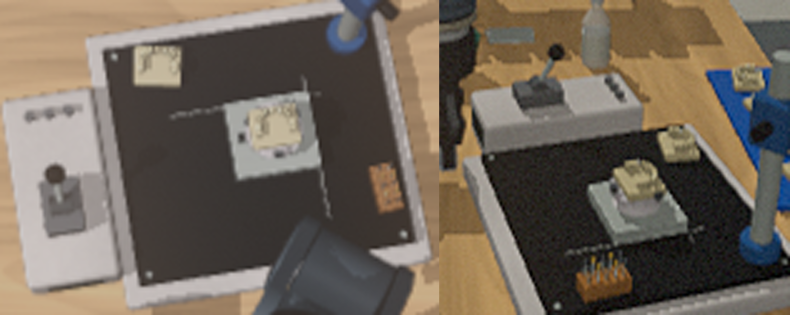

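The lever hit its end stop (16 N) and now leans away, with the ball at (55,174) in the left half. The holder hasn't moved, and the robot is clear.

```bash
python3 -c "
from cell import r
print(r.hand_in())"
```

```text
the job is handed in; nothing more can be done
None
```

I handed the job in at about 32 s. By my camera measurements the foot's far and right-hand edges sit within about 1 mm of both scribed lines, the magnet lever is against its stop, and the robot is clear; the judge's result was not shown.

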